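# Load and latch the optics carrier

### The arm

A 7-joint arm with a two-finger parallel gripper is mounted at the origin on the work surface. World frame = base frame: x ahead of the robot, y to its left, z up, the work surface at z = 0. Lengths are in m, angles in rad, forces in N, time in s.
With the tool pointing down it reaches from about 0.4 to 0.85 m from the base axis. Payload 4.5 kg.
Tool frame: the origin (TCP) lies on the centre line of the jaws, within the pads' length; the fingertips stand ctrl.tips_ahead ahead of it and the grasp point (between the pads) lies 8 mm behind it (ctrl.tips_ahead is the distance from the TCP to the fingertips, in m); z points along the fingers, y is the direction in which the jaws open and shut (so a half turn about z gives the same grasp; the last joint's range is limited). The gripper opens to 85 mm and grips with 20 to 120 N. Pads are 22 mm wide; open, the fingers measure 114 mm over their backs; the gripper's body (76 mm by 85 mm) begins 54 mm behind the grasp point. The pads swing forward as they close: fully open they stand 13 mm farther back than shut.
Start: joints at [1.244, 0.689, -0.195, 1.565, 0.157, 0.902, -0.215], TCP at [0.221, -0.585, 0.242] pointing down, gripper open.
Joint ranges: [-3.01, 3.01], [-0.46, 2.08], [-1.47, 1.51], [0.13, 2.56], [-1, 4.14], [0.04, 2.09], [-2.66, 2.66]. Speed limits (rad/s): [2.57, 2.57, 3.14, 3.14, 3.14, 3.14, 3.14].

### API

Orientations are given as a unit quaternion [w, x, y, z].
In Python, from cell import ctrl gives the robot as it stands. Calls block until the motion is done:
- ctrl.move_ptp(position, orientation): joint-space move of the TCP to a pose.
- ctrl.move_straight(position, attitude=None, feed=0.15): straight line of the TCP; attitude=None keeps the orientation; feed is the mean speed in m/s.
- ctrl.movej(angles): joint-space move.
- ctrl.open() and ctrl.grab(effort=None): open the fingers fully, or close them until they stop; effort is the grip in N (None keeps the last).
- ctrl.sleep(seconds).
- ctrl.inverse_kinematics(position, orientation): joint angles nearest the present ones, or None.
- ctrl.get_obs(): the state.
- ctrl.capture(name): name is "side" or "top" or "wrist"; returns a dict with "frame" (384x512x3 uint8, blue, green, red), "camera_matrix" (3x3 intrinsics, pixels), "dist_coeffs" ([k1, k2, p1, p2, k3] as OpenCV has them; the pictures are not rectified), "T" (4x4, takes a point from camera to world coordinates). Camera axes: x right, y down, z forward; pixel columns grow to the right and rows downward; lengths in m; the calibration is good to about 2 mm. A picture is of the moment at which its call begins. There is no depth.
A pose or a line that the arm cannot do raises ctrl.IKError and nothing moves.
- ctrl.job_done(): hands the job in, once; it reports no verdict.
The state is a dict: "clock": time; "joint_positions": joint angles; "qvel": joint speeds; "effort": joint torques, N m; "ee_pos": TCP position; "tool_rot": TCP orientation; "contact_force": force on the tool from outside, world axes, zero at the start; "wrist_torque": the same for the moment, N m; "opening": opening from 0.0 (shut) to 1.0 (fully open).
Only numpy, scipy, OpenCV 4.12 (cv2) and the standard library are available. Lean on these libraries where they do the work, as an engineer would, in place of code of your own. Each camera call takes 0.05 s, during which the arm holds its last target.

### The job

Slide the carrier's cover right back to its open stop, lay every optical module flat and square in a pocket of the carrier (one to a pocket, any pocket), then slide the cover shut until its springy tab clicks down behind the ledge. Also book in the lot: the lot canister has to stand upright centred on the ring before the scanner with its label squarely facing the scanner window. Leave the other things on the bench where they are.

Things in the scene. Friction and masses are not known exactly. Their poses are not given: they have to be found in the camera images.
- module0_mid (a point): An optical module (there are three or four, all alike; absent ones are None): plain aluminium bar, 64 mm long by 32 by 32 mm square in section, 160 g, lying loose on the black liner. Point: its centre (16 mm above what it lies on). x axis: along its length. Either end and any long face may go first or down.
- module1_mid (a point): An optical module (there are three or four, all alike; absent ones are None): plain aluminium bar, 64 mm long by 32 by 32 mm square in section, 160 g, lying loose on the black liner. Point: its centre (16 mm above what it lies on). x axis: along its length. Either end and any long face may go first or down.
- module2_mid (a point): An optical module (there are three or four, all alike; absent ones are None): plain aluminium bar, 64 mm long by 32 by 32 mm square in section, 160 g, lying loose on the black liner. Point: its centre (16 mm above what it lies on). x axis: along its length. Either end and any long face may go first or down.
- module3_mid (a point): An optical module (there are three or four, all alike; absent ones are None): plain aluminium bar, 64 mm long by 32 by 32 mm square in section, 160 g, lying loose on the black liner. Point: its centre (16 mm above what it lies on). x axis: along its length. Either end and any long face may go first or down.
- pocket0 (a point): One of four rectangular pockets in the carrier's floor plate, 68 by 36 mm, 10 mm deep plus chamfered mouth. Point: centre of its floor, 6 mm above the table (plate's top at 16 mm). x axis: its long side; y: the way the cover closes. A seated module's centre is 16 mm above this point, its top 38 mm above the table. Neighbouring seated modules have 34 mm between them along y, 14 mm along x.
- pocket1 (a point): One of four rectangular pockets in the carrier's floor plate, 68 by 36 mm, 10 mm deep plus chamfered mouth. Point: centre of its floor, 6 mm above the table (plate's top at 16 mm). x axis: its long side; y: the way the cover closes. A seated module's centre is 16 mm above this point, its top 38 mm above the table. Neighbouring seated modules have 34 mm between them along y, 14 mm along x.
- pocket2 (a point): One of four rectangular pockets in the carrier's floor plate, 68 by 36 mm, 10 mm deep plus chamfered mouth. Point: centre of its floor, 6 mm above the table (plate's top at 16 mm). x axis: its long side; y: the way the cover closes. A seated module's centre is 16 mm above this point, its top 38 mm above the table. Neighbouring seated modules have 34 mm between them along y, 14 mm along x.
- pocket3 (a point): One of four rectangular pockets in the carrier's floor plate, 68 by 36 mm, 10 mm deep plus chamfered mouth. Point: centre of its floor, 6 mm above the table (plate's top at 16 mm). x axis: its long side; y: the way the cover closes. A seated module's centre is 16 mm above this point, its top 38 mm above the table. Neighbouring seated modules have 34 mm between them along y, 14 mm along x.
- cover (a joint): Black cover, 160 by 140 mm, sliding on rails along the carrier's y, underside 46 mm and top 52 mm above the table. Value in m: 0 = open at its stop, clear of all pockets; grows towards +y (closing); 0.153 = end of travel. Starts partly shut. Slides with about 1.5 N; from 0.136 its tab rides up the ledge (about 8 N), clicks over at 0.145, then rests latched at 0.150 to 0.153 (about 25 N to pull back).
- tab (a joint): Springy steel tab at the middle of the cover's leading edge, 26 mm wide, with a round nose under its tip; it hooks over the steel ledge on the carrier's end wall. Value in rad: about 0 = relaxed; about 0.17 when lifted on top of the ledge; back near 0 once it has clicked down behind it.
- cover_handle (a point): Aluminium grip bar standing on the cover: 50 mm along the carrier's x, 12 mm thick along y (pinch it across y), 26 mm high, from 52 to 78 mm above the table. Point: its centre, 65 mm above the table; x, y axes as the carrier's.
- carrier_mid (a point): Fixed aluminium carrier, 180 mm (x) by 324 mm (y). Point: middle of the four pockets, 16 mm above the table; y axis: the way the cover closes. Side rails 85 mm off on either side in x, 58 mm high; end wall 78 mm off on +y, 38 mm high, with the ledge (47 mm high) in its middle; the open cover's edge is 81 mm off on -y.
- canister_mid (a point): Lot canister: upright plastic cylinder 60 mm in diameter, 45 mm high, with a round aluminium cap on top, 34 mm in diameter and 30 mm high (total 75 mm), 220 g, loose. Point: on its axis, 37.5 mm above its foot. x axis: points out through the middle of its label. Grip it by the cap.
- canister_label (a point): Centre of the canister's raised white label plate (30 by 30 mm), 32 mm out from its axis along its x and 24 mm above its foot; a short white stripe on the shoulder above it shows the label's side from above.
- scanner: Fixed grey scanner block 50 by 70 mm, 42 mm high; origin at the centre of its underside. Its window looks along its -x axis.
- ring_mark (a point): Centre of the flat ring drawn on the bench before the scanner's window (72 mm across), 85 mm from the scanner's origin along its -x. x axis: from the ring to the window. The canister belongs on it.
- read_point (a point): Where the centre of the label is when the canister stands right: 32 mm from the ring's centre towards the window, 24 mm above the bench.
- bottle: Bystander: white bottle 52 mm in diameter, 110 mm high. Origin: centre of its underside.
- parts_box: Bystander: open black box 100 by 140 mm, 35 mm high. Origin: centre of its underside.
- driver: Bystander: screwdriver, 150 mm long, lying on the bench.
Things that resemble listed ones, but are neither listed nor needed, are in the scene too. What is shaped like the part that bears module1_mid but brown or green is not meant.

How it is judged:
On the way, in this order (a step that is already met when the one before it is completed fails the run):
1. the cover is slid back to its open stop (within 12 mm) (value of joint cover below 0.012 m), for 0.2 s.
2. every module is seated in a pocket while the cover is still open (((horizontal distance between module0_mid and pocket0 below 0.006 m and z of module0_mid in the frame of pocket0 between 0.012 and 0.019 m and angle between the x axis of module0_mid and the x axis of pocket0, either way round below 0.12 rad) or (horizontal distance between module0_mid and pocket1 below 0.006 m and z of module0_mid in the frame of pocket1 between 0.012 and 0.019 m and angle between the x axis of module0_mid and the x axis of pocket1, either way round below 0.12 rad) or (horizontal distance between module0_mid and pocket2 below 0.006 m and z of module0_mid in the frame of pocket2 between 0.012 and 0.019 m and angle between the x axis of module0_mid and the x axis of pocket2, either way round below 0.12 rad) or (horizontal distance between module0_mid and pocket3 below 0.006 m and z of module0_mid in the frame of pocket3 between 0.012 and 0.019 m and angle between the x axis of module0_mid and the x axis of pocket3, either way round below 0.12 rad)) and ((horizontal distance between module1_mid and pocket0 below 0.006 m and z of module1_mid in the frame of pocket0 between 0.012 and 0.019 m and angle between the x axis of module1_mid and the x axis of pocket0, either way round below 0.12 rad) or (horizontal distance between module1_mid and pocket1 below 0.006 m and z of module1_mid in the frame of pocket1 between 0.012 and 0.019 m and angle between the x axis of module1_mid and the x axis of pocket1, either way round below 0.12 rad) or (horizontal distance between module1_mid and pocket2 below 0.006 m and z of module1_mid in the frame of pocket2 between 0.012 and 0.019 m and angle between the x axis of module1_mid and the x axis of pocket2, either way round below 0.12 rad) or (horizontal distance between module1_mid and pocket3 below 0.006 m and z of module1_mid in the frame of pocket3 between 0.012 and 0.019 m and angle between the x axis of module1_mid and the x axis of pocket3, either way round below 0.12 rad)) and ((horizontal distance between module2_mid and pocket0 below 0.006 m and z of module2_mid in the frame of pocket0 between 0.012 and 0.019 m and angle between the x axis of module2_mid and the x axis of pocket0, either way round below 0.12 rad) or (horizontal distance between module2_mid and pocket1 below 0.006 m and z of module2_mid in the frame of pocket1 between 0.012 and 0.019 m and angle between the x axis of module2_mid and the x axis of pocket1, either way round below 0.12 rad) or (horizontal distance between module2_mid and pocket2 below 0.006 m and z of module2_mid in the frame of pocket2 between 0.012 and 0.019 m and angle between the x axis of module2_mid and the x axis of pocket2, either way round below 0.12 rad) or (horizontal distance between module2_mid and pocket3 below 0.006 m and z of module2_mid in the frame of pocket3 between 0.012 and 0.019 m and angle between the x axis of module2_mid and the x axis of pocket3, either way round below 0.12 rad)) and ((horizontal distance between module3_mid and pocket0 below 0.006 m and z of module3_mid in the frame of pocket0 between 0.012 and 0.019 m and angle between the x axis of module3_mid and the x axis of pocket0, either way round below 0.12 rad) or (horizontal distance between module3_mid and pocket1 below 0.006 m and z of module3_mid in the frame of pocket1 between 0.012 and 0.019 m and angle between the x axis of module3_mid and the x axis of pocket1, either way round below 0.12 rad) or (horizontal distance between module3_mid and pocket2 below 0.006 m and z of module3_mid in the frame of pocket2 between 0.012 and 0.019 m and angle between the x axis of module3_mid and the x axis of pocket2, either way round below 0.12 rad) or (horizontal distance between module3_mid and pocket3 below 0.006 m and z of module3_mid in the frame of pocket3 between 0.012 and 0.019 m and angle between the x axis of module3_mid and the x axis of pocket3, either way round below 0.12 rad)) and value of joint cover below 0.05 m), for 0.2 s.
3. the cover is shut and its tab has clicked down behind the ledge (value of joint cover above 0.148 m and value of joint tab below 0.06 rad), for 0.2 s.
At the end, for the whole second after the job is handed in: Every module is flat in a pocket (centre within 6 mm, 0.12 rad, down on the floor); cover past 0.148 m, tab relaxed (under 0.06 rad); canister upright within 12 mm of the ring's centre, label within 14 mm of the read point and 0.22 rad of facing the window (all of step 3 and ((horizontal distance between module0_mid and pocket0 below 0.006 m and z of module0_mid in the frame of pocket0 between 0.012 and 0.019 m and angle between the x axis of module0_mid and the x axis of pocket0, either way round below 0.12 rad) or (horizontal distance between module0_mid and pocket1 below 0.006 m and z of module0_mid in the frame of pocket1 between 0.012 and 0.019 m and angle between the x axis of module0_mid and the x axis of pocket1, either way round below 0.12 rad) or (horizontal distance between module0_mid and pocket2 below 0.006 m and z of module0_mid in the frame of pocket2 between 0.012 and 0.019 m and angle between the x axis of module0_mid and the x axis of pocket2, either way round below 0.12 rad) or (horizontal distance between module0_mid and pocket3 below 0.006 m and z of module0_mid in the frame of pocket3 between 0.012 and 0.019 m and angle between the x axis of module0_mid and the x axis of pocket3, either way round below 0.12 rad)) and ((horizontal distance between module1_mid and pocket0 below 0.006 m and z of module1_mid in the frame of pocket0 between 0.012 and 0.019 m and angle between the x axis of module1_mid and the x axis of pocket0, either way round below 0.12 rad) or (horizontal distance between module1_mid and pocket1 below 0.006 m and z of module1_mid in the frame of pocket1 between 0.012 and 0.019 m and angle between the x axis of module1_mid and the x axis of pocket1, either way round below 0.12 rad) or (horizontal distance between module1_mid and pocket2 below 0.006 m and z of module1_mid in the frame of pocket2 between 0.012 and 0.019 m and angle between the x axis of module1_mid and the x axis of pocket2, either way round below 0.12 rad) or (horizontal distance between module1_mid and pocket3 below 0.006 m and z of module1_mid in the frame of pocket3 between 0.012 and 0.019 m and angle between the x axis of module1_mid and the x axis of pocket3, either way round below 0.12 rad)) and ((horizontal distance between module2_mid and pocket0 below 0.006 m and z of module2_mid in the frame of pocket0 between 0.012 and 0.019 m and angle between the x axis of module2_mid and the x axis of pocket0, either way round below 0.12 rad) or (horizontal distance between module2_mid and pocket1 below 0.006 m and z of module2_mid in the frame of pocket1 between 0.012 and 0.019 m and angle between the x axis of module2_mid and the x axis of pocket1, either way round below 0.12 rad) or (horizontal distance between module2_mid and pocket2 below 0.006 m and z of module2_mid in the frame of pocket2 between 0.012 and 0.019 m and angle between the x axis of module2_mid and the x axis of pocket2, either way round below 0.12 rad) or (horizontal distance between module2_mid and pocket3 below 0.006 m and z of module2_mid in the frame of pocket3 between 0.012 and 0.019 m and angle between the x axis of module2_mid and the x axis of pocket3, either way round below 0.12 rad)) and ((horizontal distance between module3_mid and pocket0 below 0.006 m and z of module3_mid in the frame of pocket0 between 0.012 and 0.019 m and angle between the x axis of module3_mid and the x axis of pocket0, either way round below 0.12 rad) or (horizontal distance between module3_mid and pocket1 below 0.006 m and z of module3_mid in the frame of pocket1 between 0.012 and 0.019 m and angle between the x axis of module3_mid and the x axis of pocket1, either way round below 0.12 rad) or (horizontal distance between module3_mid and pocket2 below 0.006 m and z of module3_mid in the frame of pocket2 between 0.012 and 0.019 m and angle between the x axis of module3_mid and the x axis of pocket2, either way round below 0.12 rad) or (horizontal distance between module3_mid and pocket3 below 0.006 m and z of module3_mid in the frame of pocket3 between 0.012 and 0.019 m and angle between the x axis of module3_mid and the x axis of pocket3, either way round below 0.12 rad)) and horizontal distance between canister_mid and ring_mark below 0.012 m and horizontal distance between canister_label and read_point below 0.014 m and angle between the x axis of canister_mid and the x axis of scanner, either way round below 0.22 rad and angle between canister_mid's own z axis and vertical below 0.1 rad and height (world z) of canister_mid below 0.0415 m); the robot touches nothing.
It fails at once if a bystander (bottle, parts box, screwdriver) is moved by more than 30 mm (distance of any of bottle, parts_box, driver from where it was at the start of the episode above 0.03 m).
Of module0, module1, module2, module3 only 3 to 4 are there at a start; the rules pass over those that are not, and their reading is None.
At some moment in a run one of canister may be knocked a few centimetres aside while the robot is not near it.
Once in a run the grip may slacken for a moment while it holds something.
It also fails if it takes over 210 s, if anything falls off the work surface, if the arm or the gripper's body presses on something with over 40 N, if the wrist force passes 120 N, or if a joint passes its speed limit or range.

## Working session

There is one attempt and no reset: what is moved stays moved. The work goes in short steps, each a Python script; the robot and the scene stay as the last script left them, time stands still between calls to the robot, and variables do not carry over. Pictures are saved under pics/ and viewed, and the job is handed in when it is done.

```bash
ls; mkdir -p pics
python3 - <<'E'
from cell import ctrl
import cv2, numpy as np
for n in ["side","top","wrist"]:
    c=ctrl.capture(n); cv2.imwrite(f"pics/{n}0.png",c["frame"])
    print(n,c["camera_matrix"].round(1).tolist(),np.round(c["dist_coeffs"],3),np.round(c["T"],3).tolist())
o=ctrl.get_obs(); print(o["clock"],o["ee_pos"],o["tool_rot"],o["opening"],ctrl.tips_ahead,o["contact_force"])
E
```

```text
pics
side [[460.3, 0.0, 252.0], [0.0, 460.3, 193.2], [0.0, 0.0, 1.0]] [-0.046  0.     0.     0.     0.   ] [[-0.886, -0.304, 0.35, -0.088], [-0.463, 0.603, -0.649, 1.119], [-0.014, -0.737, -0.675, 1.282], [0.0, 0.0, 0.0, 1.0]]
top [[346.6, 0.0, 258.6], [0.0, 346.6, 183.2], [0.0, 0.0, 1.0]] [-0.004  0.     0.     0.     0.   ] [[-0.021, -0.996, 0.09, 0.411], [-0.999, 0.023, 0.024, -0.047], [-0.026, -0.09, -0.996, 1.158], [0.0, 0.0, 0.0, 1.0]]
wrist [[342.6, 0.0, 263.1], [0.0, 342.6, 184.3], [0.0, 0.0, 1.0]] [-0.096  0.     0.     0.     0.   ] [[0.354, -0.883, -0.308, 0.3], [-0.935, -0.334, -0.115, -0.555], [-0.001, 0.329, -0.944, 0.373], [0.0, 0.0, 0.0, 1.0]]
0.15 [ 0.2204251  -0.58431832  0.24166197] [-6.99611442e-04  9.83766607e-01  1.79451229e-01 -1.73439796e-04] 1.0045521018755397 0.011 [-0.47299477  0.02662924  0.39716704]
```

View pics/top0.png

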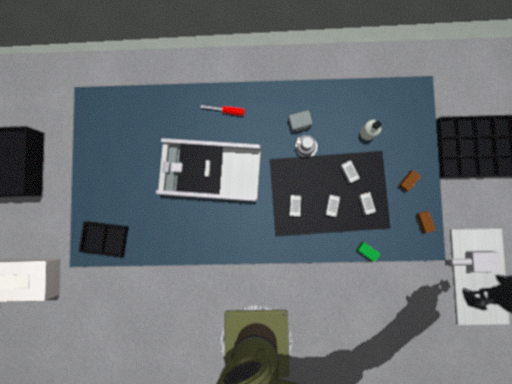

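View pics/side0.png

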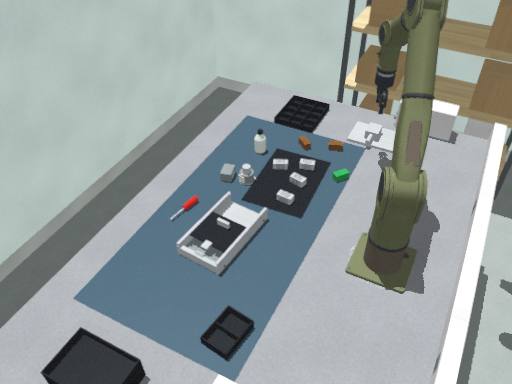

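View pics/wrist0.png

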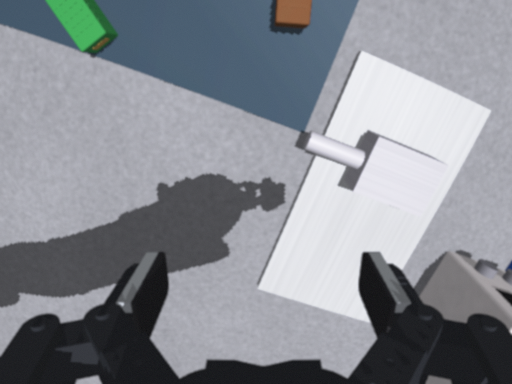

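```bash
cat > h.py <<'E'
from cell import ctrl
import cv2, numpy as np
from scipy.spatial.transform import Rotation as R
def cap(n,save=None):
    c=ctrl.capture(n)
    if save: cv2.imwrite(f"pics/{save}.png",c["frame"])
    return c
def p2w(c,uv,z):
    uv=np.array(uv,float).reshape(-1,1,2)
    n=cv2.undistortPoints(uv,c["camera_matrix"],np.array(c["dist_coeffs"]))[:,0]
    T=np.array(c["T"]); d=np.c_[n,np.ones(len(n))]@T[:3,:3].T; o=T[:3,3]
    return o+d*((z-o[2])/d[:,2])[:,None]
def w2p(c,P):
    T=np.linalg.inv(c["T"]); r,_=cv2.Rodrigues(T[:3,:3])
    return cv2.projectPoints(np.array(P,float).reshape(-1,3),r,T[:3,3],c["camera_matrix"],np.array(c["dist_coeffs"]))[0][:,0]
def down(yaw):  # tool z down; tool y (jaw dir) at world angle yaw+... : x axis=(cos,sin)
    x=np.array([np.cos(yaw),np.sin(yaw),0]); z=np.array([0,0,-1.]); y=np.cross(z,x)
    q=R.from_matrix(np.c_[x,y,z]).as_quat(); return q[[3,0,1,2]]
def crop(c,x0,y0,x1,y1,s,name):
    cv2.imwrite(f"pics/{name}.png",cv2.resize(c["frame"][y0:y1,x0:x1],None,fx=s,fy=s,interpolation=cv2.INTER_CUBIC))
E
python3 - <<'E'
from h import *
c=cap("top")
crop(c,150,95,440,270,2.7,"crop1")
for n,uv,z in [("b-r rail corner",(260,146),.058),("rail tl",(162,140),.058),("rail bl",(157,193),.058),("rail br",(257,200),.058),("handle",(207.5,169),.078),
 ("m1",(295,206),.032),("m2",(333,206),.032),("m3",(350,171),.032),("m4",(368,203),.032),("can",(306,143),.075),("scanner",(301,120),.042),("bottle",(372,128),.11),("driver",(222,109),.01)]:
    print(n,p2w(c,uv,z).round(3)[0])
E
```

```text
b-r rail corner [ 0.631 -0.028  0.058]
rail tl [0.66  0.29  0.058]
rail bl [0.487 0.306 0.058]
rail br [ 0.458 -0.014  0.058]
handle [0.558 0.139 0.078]
m1 [ 0.437 -0.136  0.032]
m2 [ 0.434 -0.259  0.032]
m3 [ 0.546 -0.318  0.032]
m4 [ 0.441 -0.371  0.032]
can [ 0.634 -0.174  0.075]
scanner [ 0.717 -0.164  0.042]
bottle [ 0.668 -0.372  0.11 ]
driver [0.772 0.1   0.01 ]
```

View pics/crop1.png

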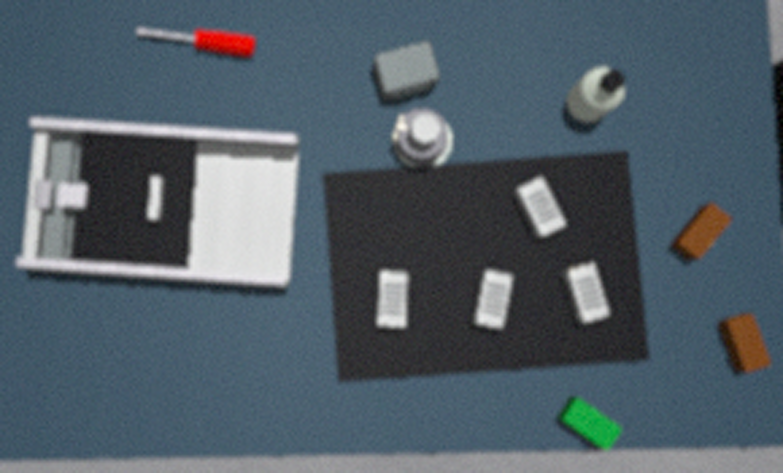

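Run:
```python
from h import *
ctrl.move_ptp([0.44,-0.25,0.30],down(0)); cap("wrist","w_mod")
c=cap("wrist"); print(np.round(c["T"],3).tolist())
ctrl.move_ptp([0.62,-0.16,0.25],down(0)); cap("wrist","w_can")
ctrl.move_ptp([0.53,0.14,0.32],down(0)); cap("wrist","w_car")
cap("top","t1")
print(ctrl.get_obs()["clock"])
```

```text
[[-0.002, -0.944, -0.329, 0.524], [-1.0, 0.002, -0.001, -0.252], [0.001, 0.329, -0.944, 0.432], [0.0, 0.0, 0.0, 1.0]]
4.0083
```

View pics/w_mod.png

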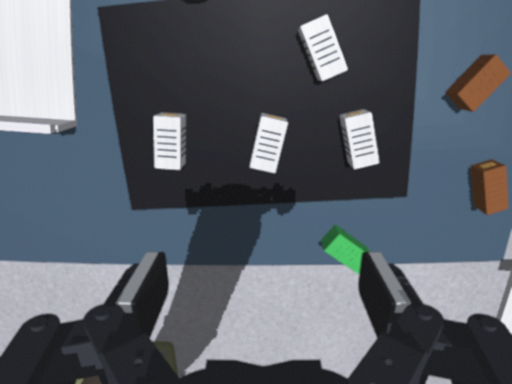

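View pics/w_can.png

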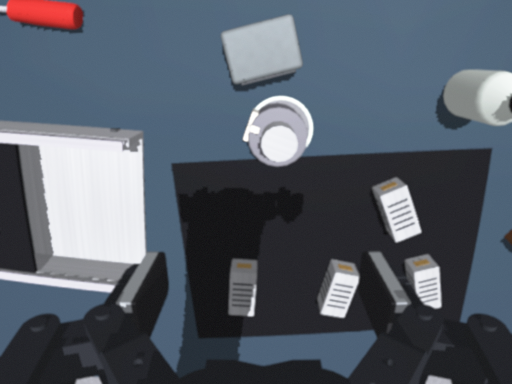

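View pics/w_car.png

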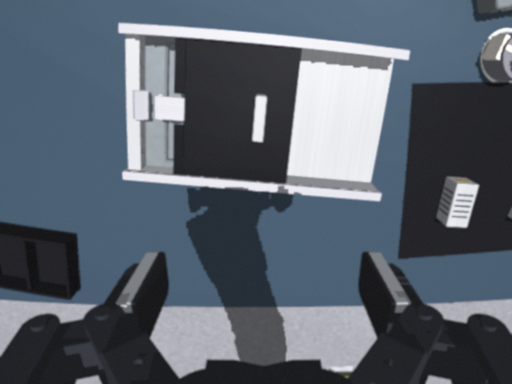

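```bash
cat >> h.py <<'E'
from scipy.optimize import minimize
def boxhull(c,x,y,yaw,L,W,z0,z1):
    a=np.array([[sx*L/2,sy*W/2] for sx in(-1,1) for sy in(-1,1)])
    r=np.array([[np.cos(yaw),-np.sin(yaw)],[np.sin(yaw),np.cos(yaw)]]); q=a@r.T+[x,y]
    P=np.r_[np.c_[q,np.full(4,z0)],np.c_[q,np.full(4,z1)]]
    return cv2.convexHull(w2p(c,P).astype(np.float32))[:,0]
def fitbox(c,hull,x,y,yaw,L=.064,W=.032,z0=0,z1=.032):
    hull=np.asarray(hull,np.float32).reshape(-1,2)
    def f(p):
        h=boxhull(c,p[0],p[1],p[2],L,W,z0,z1)
        i=cv2.intersectConvexConvex(h,hull)[0]; a=cv2.contourArea(h)+cv2.contourArea(hull)-i
        return 1-i/a
    best=None
    for y0 in (yaw,yaw+.2,yaw-.2):
        r=minimize(f,[x,y,y0],method="Nelder-Mead",options=dict(initial_simplex=np.array([[x,y,y0],[x+.01,y,y0],[x,y+.01,y0],[x,y,y0+.2]]),xatol=1e-5,fatol=1e-5))
        if best is None or r.fun<best.fun: best=r
    return best.x,1-best.fun
def modules(c,mask_rows=384,thr=110):
    """bright blobs of module size -> poses"""
    f=c["frame"].copy(); g=f.max(2); 
    m=(g>thr).astype(np.uint8); m[mask_rows:]=0
    m=cv2.morphologyEx(m,cv2.MORPH_CLOSE,np.ones((5,5)))
    cs,_=cv2.findContours(m,cv2.RETR_EXTERNAL,cv2.CHAIN_APPROX_NONE); out=[]
    for k in cs:
        u,v=k[:,0].mean(0); p=p2w(c,(u,v),.02)[0]
        if not(.3<p[0]<.66 and -.47<p[1]<-.06): continue
        e=cv2.contourArea(boxhull(c,p[0],p[1],0,.064,.032,0,.032)); a=cv2.contourArea(k)
        if not .6*e<a<1.6*e: continue
        h=cv2.convexHull(k)[:,0]
        s,io=fitbox(c,h,p[0],p[1],0); out.append((s,io,(u,v)))
    return out
E
python3 - <<'E'
from h import *
ctrl.move_ptp([0.44,-0.25,0.30],down(0)); c=cap("wrist")
for s,io,uv in modules(c,240): print(s.round(4),round(io,3),np.round(uv))
d=c["frame"].copy()
for s,io,uv in modules(c,240): cv2.polylines(d,[boxhull(c,*s,.064,.032,0,.032).round().astype(np.int32)],True,(0,0,255),1)
c["frame"]=d; crop(c,90,0,420,210,2.4,"modfit")
t=cap("top")
for s,io,uv in modules(t): print("top",s.round(4),round(io,3),np.round(uv))
E
```

```text
[ 0.4338 -0.2582 -0.2336] 0.967 [271. 145.]
[ 0.4369 -0.1357 -0.0825] 0.96 [171. 142.]
[ 0.4391 -0.3716  0.2603] 0.927 [363. 140.]
[ 0.5451 -0.3205  0.419 ] 0.932 [327.  49.]
top [ 0.432  -0.259  -0.2371] 0.792 [333. 207.]
top [ 0.4388 -0.1374 -0.0659] 0.91 [295. 205.]
top [ 0.5483 -0.3223  0.4903] 0.868 [350. 171.]
```

View pics/modfit.png

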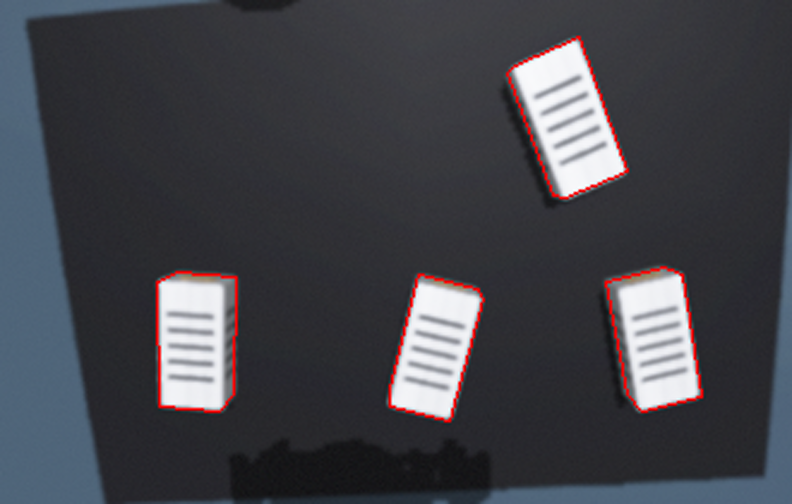

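The picture shows four silver ribbed bars on the liner (crop px 197,340; 435,345; 655,340; 567,118), and all four fits lie on their outlines. The two brown bars (top view 410,181 and 427,222) and the green one (369,252) are decoys. They lie off the liner and are the wrong colour.

Next, the cover handle.

Run:
```python
from h import *
ctrl.move_ptp([0.50,0.14,0.26],down(0)); c=cap("wrist","w_car2")
d=c["frame"].copy()
g=c["frame"].max(2)
m=(g>110).astype(np.uint8)
cs,_=cv2.findContours(m,cv2.RETR_CCOMP,cv2.CHAIN_APPROX_NONE)
for k in cs:
    a=cv2.contourArea(k); u,v=k[:,0].mean(0); p=p2w(c,(u,v),.07)[0]
    if 150<a<2500 and v<250: print(a,(u.round(),v.round()),p.round(3))
    if a>150 and abs(p[0]-.558)<.03 and abs(p[1]-.139)<.03 and a<2500:
        h=cv2.convexHull(k)[:,0]
        s,io=fitbox(c,h,p[0],p[1],0,.05,.012,.052,.078); print("handle",s.round(4),io)
        cv2.polylines(d,[boxhull(c,*s,.05,.012,.052,.078).round().astype(np.int32)],True,(0,0,255),1)
cv2.imwrite("pics/car2.png",cv2.resize(d,(780,585)))
```

```text
1357.5 (np.float64(491.0), np.float64(196.0)) [ 0.459 -0.104  0.07 ]
756.5 (np.float64(259.0), np.float64(94.0)) [0.561 0.141 0.07 ]
handle [ 0.5606  0.1414 -0.0879] 0.9278689421035274
311.0 (np.float64(126.0), np.float64(97.0)) [0.56  0.265 0.07 ]
```

View pics/car2.png

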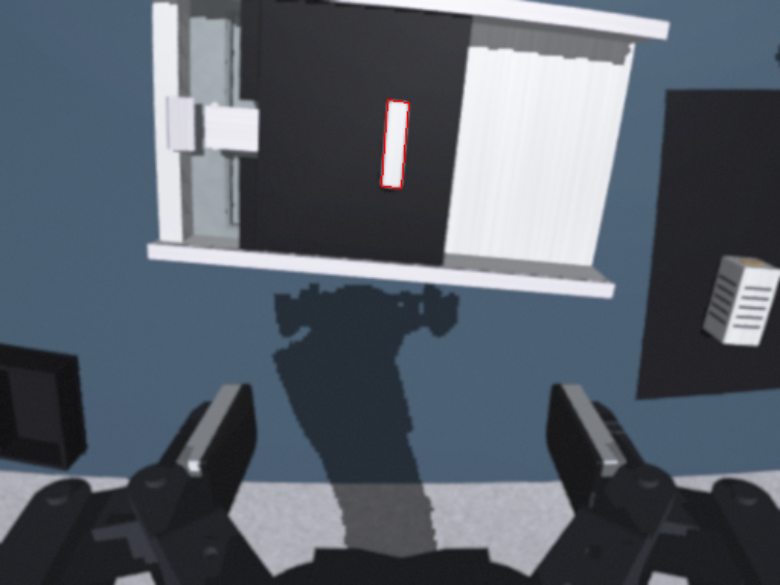

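Run:
```python
from h import *
c=ctrl.capture("wrist")
s=780/512
A=p2w(c,np.array([[150,250],[613,292],[667,25]])/s,.058); print(A.round(4)); v=A[0]-A[1]; print("rail yaw",np.arctan2(-v[0],v[1]))
q=down(-0.088)
ctrl.move_ptp([.5606,.1414,.13],q)
ctrl.move_straight([.5606,.1414,.071],feed=.08)
f0=np.array(ctrl.get_obs()["contact_force"]); 
ctrl.grab(60); o=ctrl.get_obs(); print(o["opening"],o["ee_pos"],f0,o["contact_force"])
d=np.array([np.sin(.088),np.cos(.088),0]); p0=np.array(o["ee_pos"])
p0[2]=.071
for t in np.arange(.02,.17,.01):
    ctrl.move_straight(p0-d*t,feed=.06)
    o=ctrl.get_obs(); F=np.array(o["contact_force"])@d; print(round(t,3),round(F,2),round((np.array(o["ee_pos"])-p0)@d,4))
    if F>8: break
print(o["clock"])
```

```text
[[ 0.4916  0.3077  0.058 ]
 [ 0.4603 -0.0101  0.058 ]
 [ 0.633  -0.0248  0.058 ]]
rail yaw -0.0983515033207506
0.12802313655346664 [0.56066179 0.1414953  0.07131598] [ 0.62572883  0.23625426 -0.55467836] [0.35648743 0.2313771  3.43415729]
0.02 -2.49 -0.0229
0.03 -0.98 -0.0331
0.04 -1.29 -0.0431
0.05 -1.59 -0.0531
0.06 -1.24 -0.0632
0.07 -1.94 -0.0732
0.08 -0.51 -0.0831
0.09 -0.79 -0.0932
0.1 -2.11 -0.1032
0.11 -1.22 -0.1132
0.12 13.8 -0.1137
13.0
```

Run:
```python
from h import *
p=np.array(ctrl.get_obs()["ee_pos"])
print(p)
ctrl.open(); ctrl.move_straight([p[0],p[1],.15],feed=.2)
ctrl.move_ptp([0.47,0.19,0.26],down(-.09)); c=cap("wrist","w_car3"); cv2.imwrite("pics/car3.png",cv2.resize(c["frame"],(780,585)))
t=cap("top"); crop(t,150,125,270,215,6,"t3")
```

```text
[0.55018374 0.02832148 0.0712524 ]
```

View pics/car3.png

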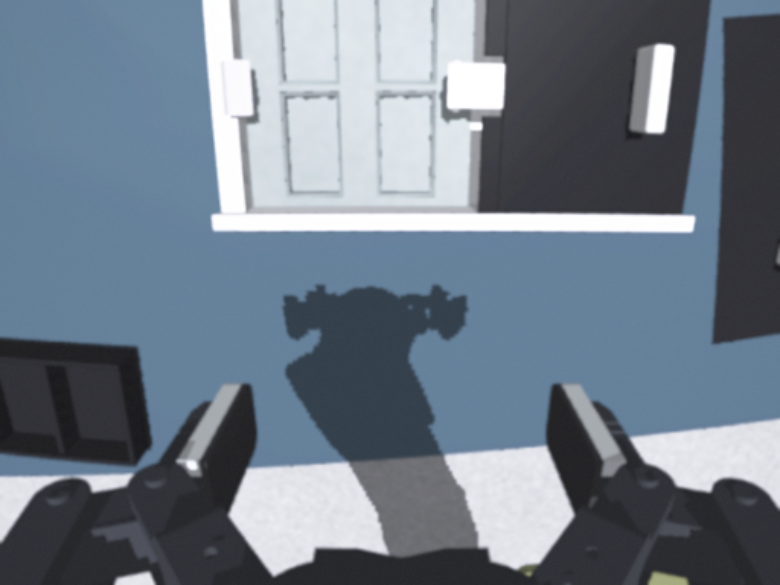

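View pics/t3.png

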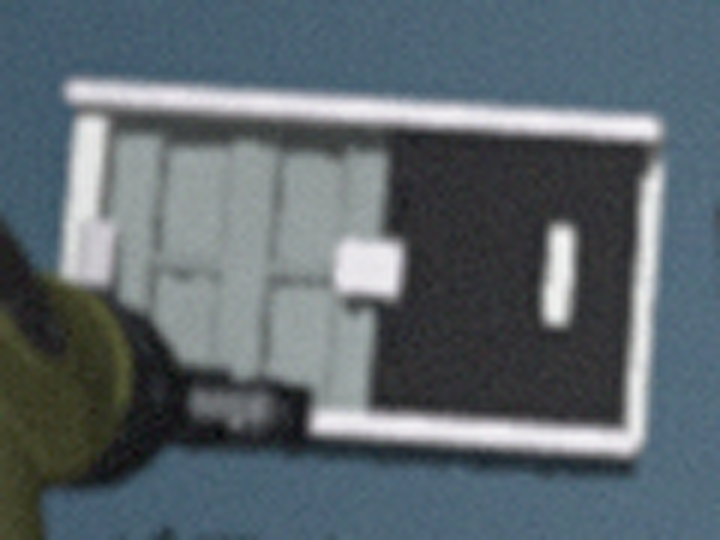

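Run:
```python
from h import *
ctrl.move_ptp([0.55,0.19,0.24],down(-.09)); c=cap("wrist","w_car4"); crop(c,90,10,390,240,2.6,"car4"); np.save("c4.npy",c,allow_pickle=True)
```

```text
(no output)
```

View pics/car4.png

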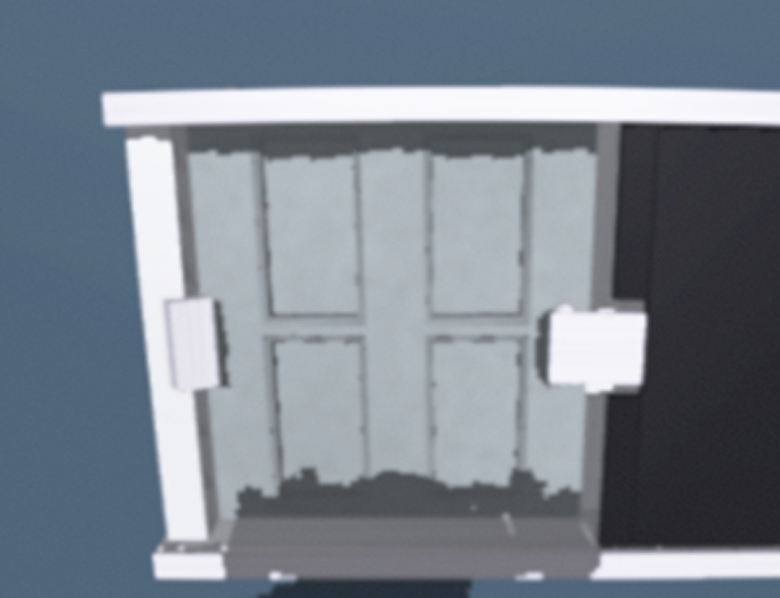

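Run:
```python
from h import *
c=np.load("c4.npy",allow_pickle=True).item()
g=lambda u,v:(u/2.6+90-.3,v/2.6+10-.3)
def P(u,v,z): return p2w(c,g(u,v),z)[0]
mid=P(396.5,327,.016); print("mid",mid.round(4))
print("strip ends",P(395.5,200,.016).round(4),P(398,450,.016).round(4))
print("ledge",P(195,344,.047).round(4),"tab",P(597,347,.056).round(4))
# rail far inner edge & near inner edge top z .058
fi=[P(110,125,.058),P(600,123,.058)]; ni=[P(160,550,.058),P(595,549,.058)]
print("far inner",np.round(fi,4),"near inner",np.round(ni,4))
for a in(fi,ni): v=a[0]-a[1]; print(np.arctan2(-v[0],v[1]))
yaw=-.09; ex=np.array([np.cos(yaw),np.sin(yaw)]); ey=np.array([-ex[1],ex[0]])
for n,p in [("far",fi[0]),("far",fi[1]),("near",ni[0]),("near",ni[1]),("ledge",P(195,344,.047)),("tab",P(597,347,.056)),("wall in top",P(180,220,.038)),("cover edge",P(620,220,.052)),("wall in bot",P(210,520,.038)),("coverbot",P(600,500,.052)),
 ("TLl",P(264,240,.016)),("TLr",P(361,240,.016)),("TRl",P(429,240,.016)),("TRr",P(526,240,.016)),("BLl",P(272,400,.016)),("BLr",P(366,400,.016)),("BRl",P(429,400,.016)),("BRr",P(523,400,.016))]:
    d=p[:2]-mid[:2]; print(n,(d@ex).round(4),(d@ey).round(4))
```

```text
mid [0.5676 0.2072 0.016 ]
strip ends [0.6171 0.2021 0.016 ] [0.5156 0.2125 0.016 ]
ledge [0.5746 0.2802 0.047 ] tab [0.5614 0.1331 0.056 ]
far inner [[0.6541 0.2927 0.058 ]
 [0.6382 0.1288 0.058 ]] near inner [[0.4975 0.3059 0.058 ]
 [0.4823 0.1373 0.058 ]]
-0.09698139102462235
-0.08975974911374163
far 0.0784 0.0929
far 0.0773 -0.0717
near -0.0787 0.092
near -0.0787 -0.0773
ledge 0.0003 0.0733
tab 0.0004 -0.0744
wall in top 0.0449 0.0775
cover edge 0.045 -0.0811
wall in bot -0.0747 0.0768
coverbot -0.0607 -0.0793
TLl 0.035 0.0513
TLr 0.0346 0.0132
TRl 0.0344 -0.0134
TRr 0.0343 -0.0513
BLl -0.0302 0.0523
BLr -0.0304 0.0133
BRl -0.0305 -0.0127
BRr -0.0307 -0.0516
```

```bash
cat >> h.py <<'E'
MID=np.array([.5676,.2072]); CY=-.092
EX=np.array([np.cos(CY),np.sin(CY)]); EY=np.array([-EX[1],EX[0]])
def pocket(sx,sy): return MID+EX*.039*sx+EY*.033*sy
def F(): return np.array(ctrl.get_obs()["contact_force"]).round(1)
def pick(x,y,yaw,z=.026,eff=60):
    q=down(yaw)
    ctrl.move_ptp([x,y,.12],q); ctrl.move_straight([x,y,z],feed=.12)
    f=F(); ctrl.grab(eff); o=ctrl.get_obs(); print("grab",o["opening"],f,F())
    ctrl.move_straight([x,y,.16],feed=.15); print("lift",ctrl.get_obs()["opening"],F())
E
python3 - <<'E'
from h import *
pick(.4369,-.1357,-.0825)
p=pocket(-1,-1); print(p)
ctrl.move_ptp([*p,.16],down(CY)); o=ctrl.get_obs(); print(o["opening"],o["ee_pos"],F(),o["clock"],ctrl.tips_ahead)
cap("wrist","hold1"); cap("side","hold1s")
E
```

```text
Traceback (most recent call last):
  File "h.py", line 58, in pick
    ctrl.move_ptp([x,y,.12],q); ctrl.move_straight([x,y,z],feed=.12)
                                ~~~~~~~~~~~~~~~~~~^^^^^^^^^^^^^^^^^^
cell.IKError: the arm cannot follow that straight line within its joint ranges
```

Run:
```python
from h import *
print(np.round(ctrl.get_obs()["joint_positions"],3))
for z in(.1,.07,.05,.03,.026):
  for yw in(-.0825,-.0825+np.pi,-.0825-np.pi):
    j=ctrl.inverse_kinematics([.4369,-.1357,z],down(yw)); print(z,round(yw,2),None if j is None else np.round(j,3))
```

```text
[ 0.237  0.705 -0.062  2.169  0.149  0.269 -1.605]
0.1 -0.08 [ 0.231  0.747 -0.049  2.182  0.155  0.215 -1.61 ]
0.1 3.06 [ 0.873  1.08  -1.258  2.15   1.286  1.064  0.364]
0.1 -3.22 [ 0.873  1.08  -1.258  2.15   1.286  1.064  0.364]
0.07 -0.08 [ 0.219  0.812 -0.031  2.194  0.164  0.138 -1.618]
0.07 3.06 [ 0.868  1.156 -1.258  2.162  1.369  1.094  0.31 ]
0.07 -3.22 [ 0.868  1.156 -1.258  2.162  1.369  1.094  0.31 ]
0.05 -0.08 [ 0.212  0.856 -0.02   2.199  0.17   0.088 -1.623]
0.05 3.06 [ 0.866  1.207 -1.258  2.166  1.422  1.118  0.28 ]
0.05 -3.22 [ 0.866  1.207 -1.258  2.166  1.422  1.118  0.28 ]
0.03 -0.08 [ 0.217  0.899 -0.028  2.201  0.48   0.047 -1.933]
0.03 3.06 [ 0.865  1.259 -1.258  2.168  1.473  1.143  0.256]
0.03 -3.22 [ 0.865  1.259 -1.258  2.168  1.473  1.143  0.256]
0.026 -0.08 [ 0.245  0.907 -0.072  2.2    1.007  0.067 -2.459]
0.026 3.06 [ 0.865  1.269 -1.258  2.168  1.482  1.149  0.252]
0.026 -3.22 [ 0.865  1.269 -1.258  2.168  1.482  1.149  0.252]
```

Run:
```python
from h import *
ms=[(.4369,-.1357,-.0825),(.4338,-.2582,-.2336),(.4391,-.3716,.2603),(.5451,-.3205,.419)]
f=lambda j: None if j is None else np.round(j,2).tolist()
for m in ms:
  for k in(0,np.pi):
    print(m,k>0,[f(ctrl.inverse_kinematics([m[0],m[1],z],down(m[2]+k))) for z in(.16,.026)])
for sx in(-1,1):
  for sy in(-1,1):
   for k in(0,np.pi):
    print(sx,sy,k>0,[f(ctrl.inverse_kinematics([*pocket(sx,sy),z],down(CY+k))) for z in(.16,.026)])
```

```text
(0.4369, -0.1357, -0.0825) False [[0.26, 0.62, -0.09, 2.14, 0.14, 0.38, -1.59], [0.24, 0.91, -0.07, 2.2, 1.01, 0.07, -2.46]]
(0.4369, -0.1357, -0.0825) True [[0.89, 0.93, -1.26, 2.11, 1.11, 1.03, 0.5], [0.86, 1.27, -1.26, 2.17, 1.48, 1.15, 0.25]]
(0.4338, -0.2582, -0.2336) False [[0.51, 0.66, -0.11, 2.01, 0.14, 0.48, -1.51], [0.47, 0.92, -0.04, 2.06, 0.18, 0.17, -1.54]]
(0.4338, -0.2582, -0.2336) True [[1.0, 0.84, -0.97, 1.98, 0.94, 0.86, 0.83], [0.84, 1.0, -0.67, 2.04, 1.24, 0.59, 0.59]]
(0.4391, -0.3716, 0.2603) False [[0.82, 0.75, -0.33, 1.79, 0.37, 0.66, -1.04], [0.74, 0.96, -0.2, 1.84, 0.45, 0.39, -1.11]]
(0.4391, -0.3716, 0.2603) True [[1.24, 1.05, -1.26, 1.77, 1.08, 1.2, 1.48], [1.23, 1.31, -1.26, 1.82, 1.38, 1.21, 1.32]]
(0.5451, -0.3205, 0.419) False [[0.66, 0.82, -0.38, 1.61, 0.39, 0.79, -1.03], [0.6, 1.0, -0.27, 1.66, 0.45, 0.54, -1.08]]
(0.5451, -0.3205, 0.419) True [[1.03, 1.1, -1.26, 1.59, 1.08, 1.28, 1.57], [1.03, 1.33, -1.26, 1.64, 1.34, 1.25, 1.45]]
-1 -1 False [[-0.44, 0.71, 0.05, 1.86, -0.06, 0.56, -2.02], [-0.41, 0.94, 0.0, 1.91, -0.01, 0.29, -2.06]]
-1 -1 True [[0.1, 0.87, -0.91, 1.84, 0.88, 0.9, 0.24], [0.08, 1.1, -0.89, 1.89, 1.22, 0.83, -0.02]]
-1 1 False [[-0.55, 0.75, 0.07, 1.78, -0.09, 0.62, -2.09], [-0.52, 0.96, 0.03, 1.82, -0.07, 0.36, -2.11]]
-1 1 True [[-0.03, 0.89, -0.9, 1.75, 0.85, 0.94, 0.2], [0.0, 1.16, -0.98, 1.79, 1.22, 0.94, -0.07]]
1 -1 False [[-0.37, 0.79, 0.05, 1.64, -0.05, 0.71, -1.97], [-0.35, 0.99, 0.01, 1.69, -0.02, 0.46, -2.0]]
1 -1 True [[0.11, 0.94, -0.91, 1.61, 0.84, 1.02, 0.41], [0.1, 1.15, -0.89, 1.66, 1.11, 0.92, 0.23]]
1 1 False [[-0.48, 0.82, 0.07, 1.55, -0.07, 0.77, -2.04], [-0.46, 1.01, 0.03, 1.6, -0.05, 0.53, -2.06]]
1 1 True [[-0.01, 0.96, -0.88, 1.53, 0.81, 1.05, 0.38], [0.01, 1.19, -0.94, 1.57, 1.11, 0.99, 0.18]]
```

Run:
```python
from h import *
pick(.4369,-.1357,-.0825+np.pi)
p=pocket(-1,-1); print(p)
ctrl.move_ptp([*p,.16],down(CY+np.pi)); o=ctrl.get_obs(); print(o["opening"],o["ee_pos"],F(),o["clock"],ctrl.tips_ahead)
cap("wrist","hold1"); cap("side","hold1s")
```

```text
grab 0.36101094306647147 [ 0.2 -0.1 -0.3] [-0.6 -0.6  5.6]
lift 0.3599035496310717 [-1.1  0.6 -1.9]
[0.52573321 0.1779225 ]
0.3605294620370123 [0.52580733 0.17588854 0.15926903] [ 0.4 -0.5 -2.1] 22.5583 0.011
```

View pics/hold1.png

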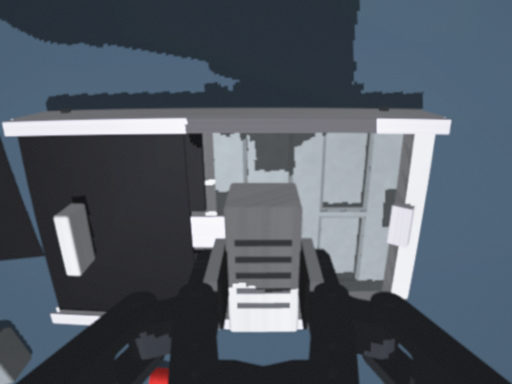

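View pics/hold1s.png

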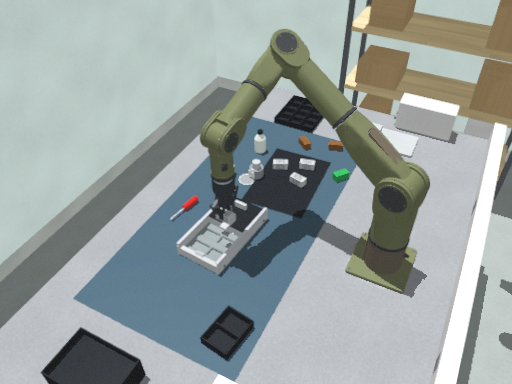

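```bash
cat >> h.py <<'E'
def lower(sx,sy,k=0,zrel=.036,dx=0,dy=0):
    p=pocket(sx,sy)+EX*dx+EY*dy
    for z in (.06,.045,.040,zrel):
        ctrl.move_straight([*p,z],attitude=down(CY+k),feed=.08 if z>.05 else .03)
        o=ctrl.get_obs(); e=np.array(o["ee_pos"]); d=e[:2]-p
        print(z,"F",F(),"err",(d@EX).round(4),(d@EY).round(4),e[2].round(4))
E
python3 - <<'E'
from h import *
lower(-1,-1,np.pi)
E
```

```text
0.06 F [ 0.9 -1.  -1.4] err 0.0003 0.0003 0.0605
0.045 F [ 0.2  0.  -1.4] err -0.0001 0.0001 0.0449
0.04 F [ 1.3  0.9 -2. ] err -0.0001 -0.0001 0.0398
0.036 F [-0.  -0.  -1.9] err -0.0001 -0.0001 0.0358
```

Run:
```python
from h import *
p=pocket(-1,-1)
ctrl.move_straight([*p,.033],feed=.03); print(F())
ctrl.grab(20); print(F(),ctrl.get_obs()["opening"])
ctrl.open(); o=ctrl.get_obs(); print(F(),o["opening"],o["ee_pos"],o["clock"])
cap("wrist","rel1")
```

```text
[ 0.5  0.7 -2.7]
[-0.2  0.7 -2.4] 0.357960036362832
[  1.2  16.3 -11.5] 0.9972897706370906 [0.52616893 0.18771237 0.03417262] 26.35
```

View pics/rel1.png

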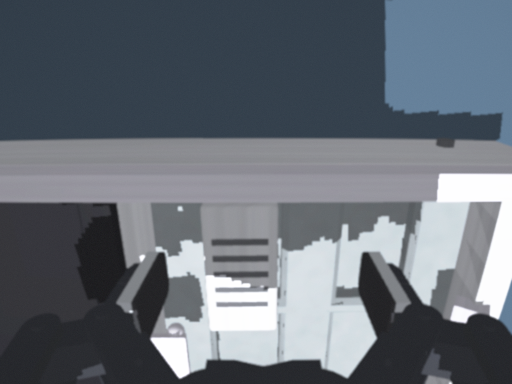

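```bash
cat >> h.py <<'E'
def leave(sx,sy,dy=0):
    p=pocket(sx,sy); e=ctrl.get_obs()["ee_pos"]
    if dy: ctrl.move_straight([*(p+EY*dy),e[2]],feed=.05); print("shift",F())
    ctrl.move_straight([*(p+EY*dy),.16],feed=.15); print("up",F())
E
python3 - <<'E'
from h import *
leave(-1,-1,.011)
m=(.4338,-.2582,-.2336)
ctrl.move_ptp([m[0]-.02,m[1]-.02,.28],down(-.1)); c=cap("wrist","w_mod2")
for s,io,uv in modules(c,250): print(s.round(4),round(io,3),np.round(uv))
cap("top","t5")
E
```

```text
shift [-1.  -0.7  0.1]
up [ 0.2  0.  -0.4]
[ 0.4343 -0.2581 -0.2267] 0.912 [245. 127.]
[ 0.4393 -0.3716  0.2401] 0.964 [344. 113.]
[ 0.5432 -0.3209  0.4514] 0.799 [292.  22.]
```

View pics/w_mod2.png

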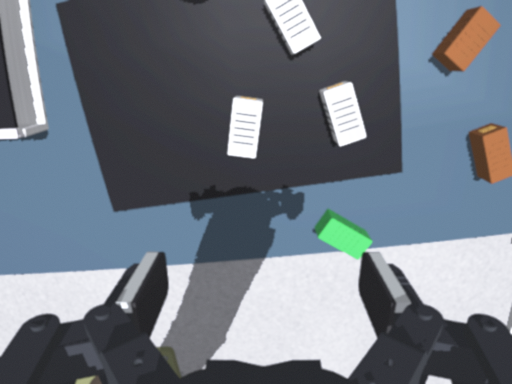

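View pics/t5.png

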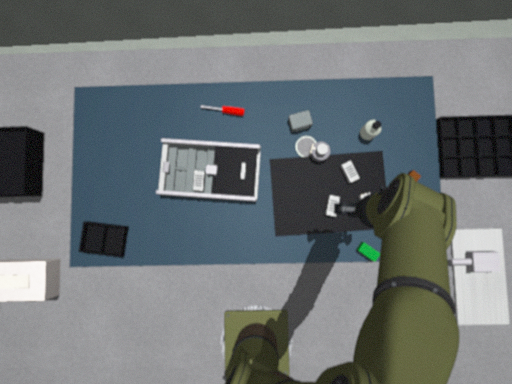

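Run:
```python
from h import *
pick(.434,-.2582,-.231)
p=pocket(1,-1)
ctrl.move_ptp([*p,.16],down(CY)); o=ctrl.get_obs(); print(o["opening"],o["clock"])
cap("wrist","hold2")
lower(1,-1,0,.033)
ctrl.grab(20); ctrl.open(); print(F(),ctrl.get_obs()["ee_pos"])
leave(1,-1,.011)
c=cap("wrist"); crop(c,90,10,390,240,2.6,"after2")
```

```text
grab 0.3571053294569393 [-0.3 -0.6  0.7] [-1.   0.7  5.8]
lift 0.3643950631490718 [-0.2 -0.4 -1.2]
0.35595830887290036 34.5583
0.06 F [ 0.1  0.4 -1. ] err 0.0005 0.0002 0.0606
0.045 F [-0.8 -0.4 -1.7] err 0.0 -0.0 0.0449
0.04 F [ 0.1  0.3 -2. ] err -0.0002 -0.0 0.0398
0.033 F [-0.7  0.3 -2.4] err -0.0002 -0.0 0.0327
[  2.  14. -10.] [0.60365307 0.18045681 0.03241101]
shift [ 0.5 -0.3 -0.1]
up [-0.4  1.  -0.4]
```

View pics/after2.png

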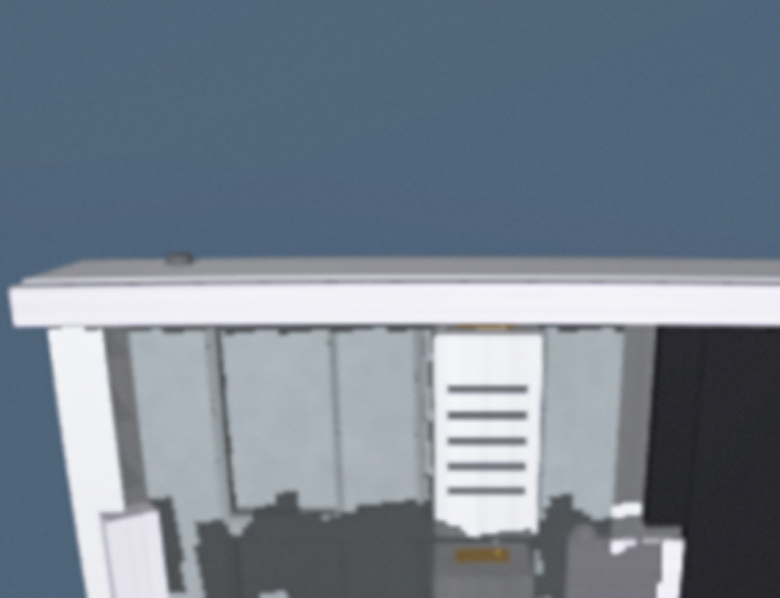

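Run:
```python
from h import *
pick(.4392,-.3716,.25,z=.030,eff=80)
p=pocket(1,1)
ctrl.move_ptp([*p,.16],down(CY)); o=ctrl.get_obs(); print(o["opening"],o["clock"])
cap("wrist","hold3")
lower(1,1,0,.040)
ctrl.grab(20); ctrl.open(); print(F(),ctrl.get_obs()["ee_pos"])
leave(1,1)
c=cap("wrist"); crop(c,90,10,390,240,2.6,"after3"); print(ctrl.get_obs()["clock"])
```

```text
grab 0.3481057472626275 [-0.7  0.1  0.2] [-1.7  0.6  5.1]
lift 0.34690907831188794 [-0.1 -0.2 -1.1]
0.3494227421696223 46.375
0.06 F [-0.   1.8 -1.4] err 0.0005 0.0002 0.0606
0.045 F [-0.2 -0.5 -1.5] err 0.0 -0.0 0.0449
0.04 F [ 0.1  0.1 -1.6] err -0.0001 -0.0001 0.0398
0.04 F [ 0.6  0.3 -1.8] err 0.0001 0.0 0.0401
[-0.1  0.1  0. ] [0.60950539 0.23646528 0.0400316 ]
up [-0.6  0.8  0.4]
50.8417
```

View pics/after3.png

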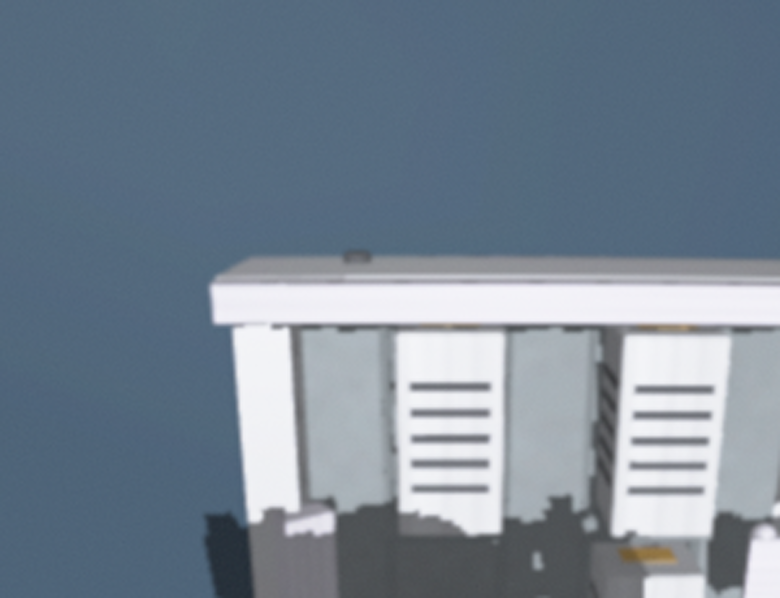

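View pics/hold3.png

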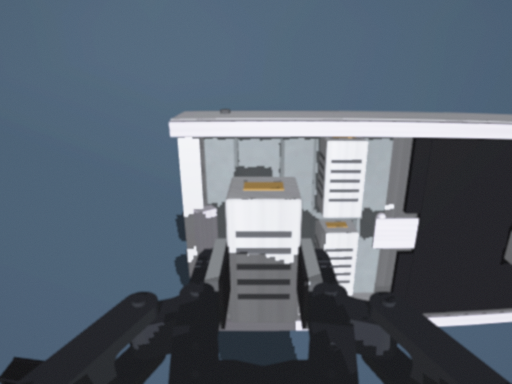

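Run:
```python
from h import *
ctrl.move_ptp([.53,-.31,.25],down(.4)); c=cap("wrist","w_m4")
r=[(s,io) for s,io,uv in modules(c,250)]
for s,io in r: print(s.round(4),round(io,3))
s=[s for s,io in r if abs(s[0]-.545)<.015 and abs(s[1]+.32)<.015][0]
pick(s[0],s[1],s[2],z=.030,eff=80)
p=pocket(-1,1)
ctrl.move_ptp([*p,.16],down(CY)); o=ctrl.get_obs(); print(o["opening"],o["clock"])
cap("wrist","hold4")
lower(-1,1,0,.040)
ctrl.grab(20); ctrl.open(); print(F(),ctrl.get_obs()["ee_pos"])
leave(-1,1)
ctrl.move_ptp([0.55,0.19,0.26],down(CY));c=cap("wrist"); crop(c,90,10,390,240,2.6,"after4"); print(ctrl.get_obs()["clock"])
np.save("c4.npy",c,allow_pickle=True)
```

```text
[ 0.5445 -0.3199  0.4347] 0.941
grab 0.3475890817231005 [0.9 0.1 0.1] [-0.4  0.1  6.5]
lift 0.3508559883770774 [-0.3  0.5 -1.7]
0.3484456098401508 57.9833
0.06 F [ 0.1  0.3 -1.3] err 0.0004 0.0002 0.0606
0.045 F [-0.2  0.  -0.9] err -0.0 -0.0001 0.0449
0.04 F [ 0.1  0.  -0.8] err -0.0002 -0.0001 0.0398
0.04 F [-0.1 -0.4 -2. ] err 0.0001 0.0001 0.0401
[ 0.4 -0.5  0.1] [0.53180608 0.24365516 0.0400197 ]
up [ 0.3  0.3 -0.6]
62.9833
```

View pics/after4.png

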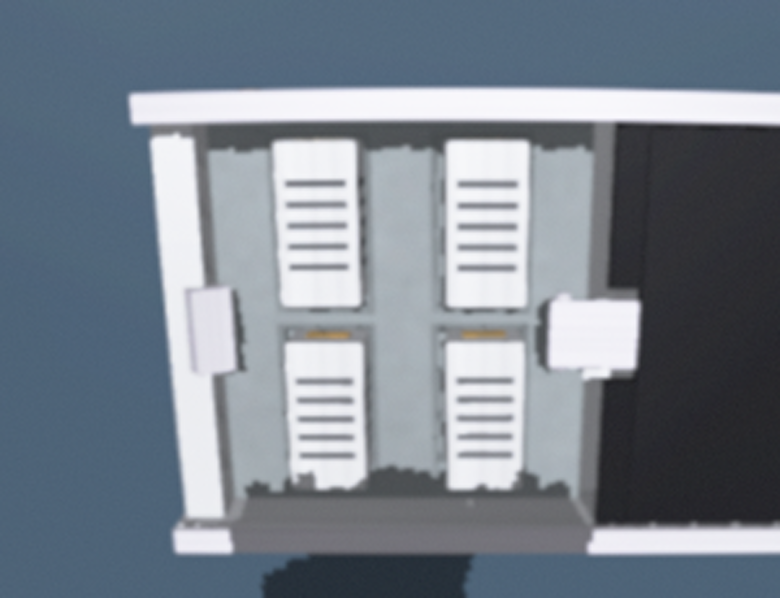

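Run:
```python
from h import *
c=np.load("c4.npy",allow_pickle=True).item()
for n,(sx,sy),q in [("TL",(1,1),[(273,141),(357,140),(361,306),(282,306)]),("TR",(1,-1),[(446,140),(529,140),(526,307),(446,307)]),("BL",(-1,1),[(286,342),(364,342),(366,488),(292,488)]),("BR",(-1,-1),[(447,342),(524,342),(521,488),(449,488)])]:
    P=p2w(c,np.array(q)/2.6+[90-.3,10-.3],.038)[:,:2]; d=P.mean(0)-pocket(sx,sy)
    print(n,(d@EX).round(4),(d@EY).round(4),"L",np.linalg.norm(P[0]-P[3]).round(4),"W",np.linalg.norm(P[0]-P[1]).round(4))
```

```text
TL 0.0007 -0.0012 L 0.0633 W 0.032
TR 0.0004 -0.0008 L 0.0638 W 0.0314
BL 0.0007 -0.0014 L 0.0634 W 0.0316
BR 0.0006 -0.0011 L 0.0632 W 0.0311
```

Run:
```python
from h import *
ctrl.move_ptp([.53,.06,.24],down(CY)); c=cap("wrist"); 
g=c["frame"].max(2); cs,_=cv2.findContours((g>110).astype(np.uint8),cv2.RETR_CCOMP,cv2.CHAIN_APPROX_NONE)
for k in cs:
    a=cv2.contourArea(k); u,v=k[:,0].mean(0); p=p2w(c,(u,v),.07)[0]
    if a>150 and abs(p[0]-.55)<.02 and abs(p[1]-.028)<.03 and a<3500:
        s,io=fitbox(c,cv2.convexHull(k)[:,0],p[0],p[1],0,.05,.012,.052,.078); print("handle",s.round(4),io)
x,y=.5503,.0290
ctrl.move_ptp([x,y,.13],down(CY)); ctrl.move_straight([x,y,.071],feed=.08); print(F())
ctrl.grab(100); o=ctrl.get_obs(); p0=np.array([x,y]); print(o["opening"],F(),o["ee_pos"],o["clock"])
def rep(t):
    o=ctrl.get_obs(); f=np.array(o["contact_force"]); e=np.array(o["ee_pos"])[:2]-p0
    print(round(t,3),(f[:2]@EY).round(1),(f[:2]@EX).round(1),f[2].round(1),"trav",(e@EY).round(4)); return f[:2]@EY,e@EY
for t in [.04,.08,.11,.13,.138,.142,.146,.150,.153,.155,.157,.159]:
    ctrl.move_straight([*(p0+EY*t),.071],feed=.06)
    fy,tr=rep(t)
    if fy<-20: break
print(ctrl.get_obs()["opening"],ctrl.get_obs()["clock"])
```

```text
handle [ 0.549   0.0274 -0.0732] 0.9320969284236061
[-0.1  0.1  0.4]
0.11070231440235158 [-2.2 -0.5  5.4] [0.55033034 0.02895847 0.07140539] 65.7167
0.04 0.9 -1.4 5.4 trav 0.0408
0.08 1.7 -1.2 4.9 trav 0.0809
0.11 2.4 -0.9 5.5 trav 0.1111
0.13 1.7 -1.4 4.8 trav 0.1311
0.138 -1.7 -1.8 5.8 trav 0.1375
0.142 -3.9 -1.6 6.5 trav 0.139
0.146 -8.1 -1.8 8.3 trav 0.141
0.15 -0.7 -1.6 6.3 trav 0.1491
0.153 -1.6 -1.5 5.2 trav 0.1526
0.155 -3.6 -1.6 6.9 trav 0.1526
0.157 -7.2 -1.5 7.9 trav 0.1527
0.159 -10.2 -0.4 9.2 trav 0.1527
0.11032600176186166 70.5167
```

Force rose to about 8 N, dropped at the click, and then hit the end stop at 0.1527. I'm letting go there and looking at the tab and the canister.

Run:
```python
from h import *
e=ctrl.get_obs()["ee_pos"]
ctrl.move_straight([e[0],e[1],.071],feed=.05)
ctrl.open(); e=ctrl.get_obs()["ee_pos"]; ctrl.move_straight([e[0],e[1],.15],feed=.15)
ctrl.move_ptp([0.52,0.19,0.22],down(CY));c=cap("wrist"); crop(c,60,0,400,240,2.3,"closed")
ctrl.move_ptp([0.58,-0.2,0.24],down(0)); c=cap("wrist"); np.save("cc.npy",c,allow_pickle=True); crop(c,110,0,410,230,2.6,"can2")
```

```text
(no output)
```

View pics/closed.png

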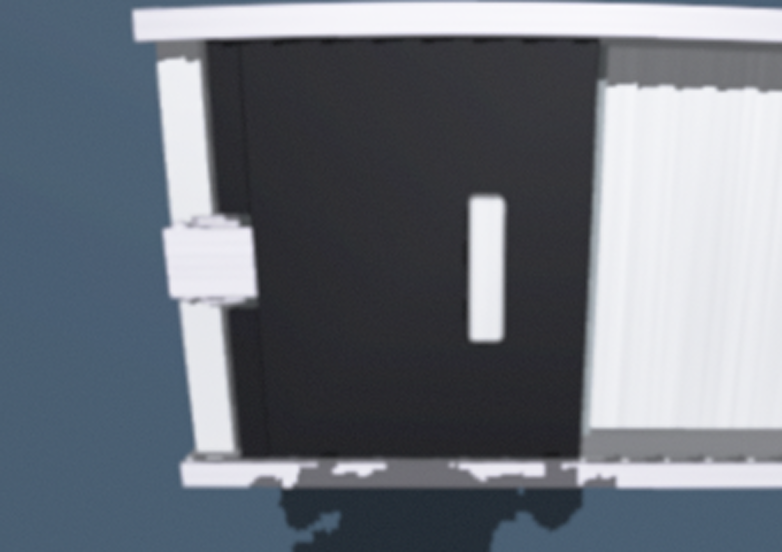

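View pics/can2.png

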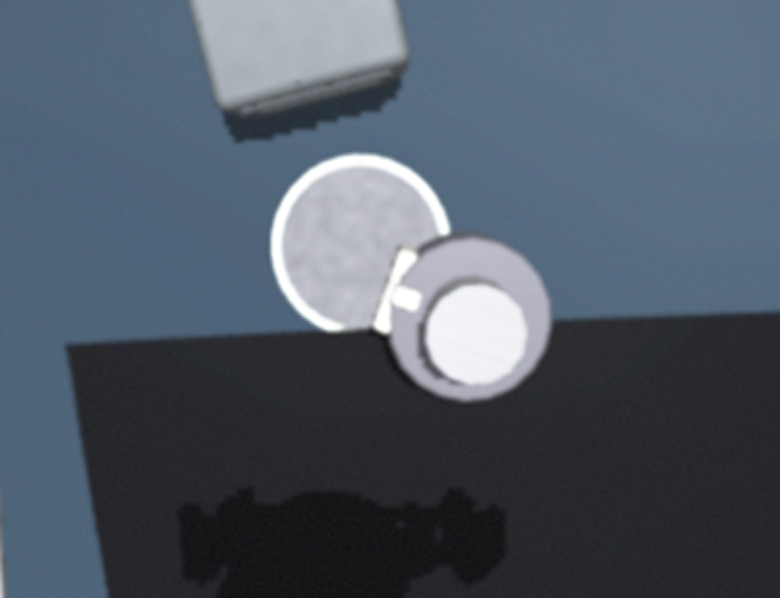

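Run:
```python
from h import *
ctrl.move_ptp([0.66,-0.18,0.24],down(0)); c=cap("wrist"); np.save("cs.npy",c,allow_pickle=True); crop(c,110,0,410,230,2.6,"scan")
```

```text
(no output)
```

View pics/scan.png

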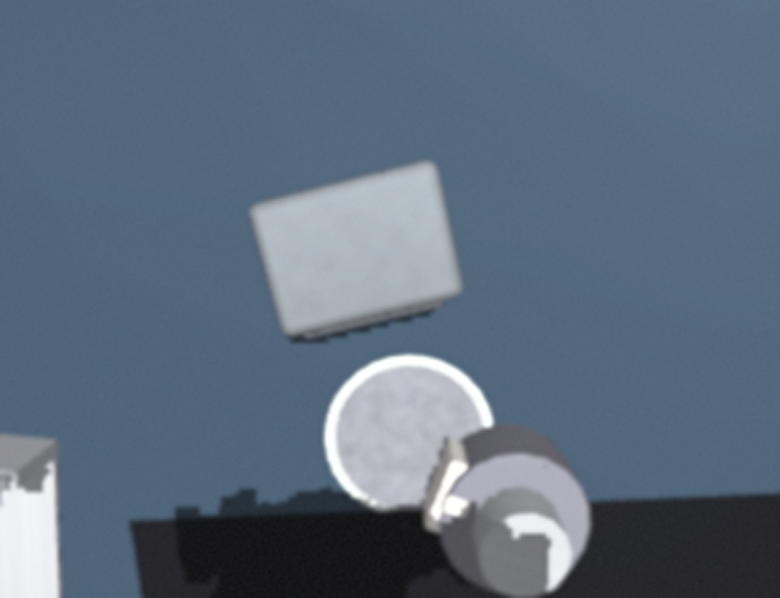

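Run:
```python
from h import *
c=np.load("cs.npy",allow_pickle=True).item(); k=np.load("cc.npy",allow_pickle=True).item()
P=lambda c,uv,z:p2w(c,np.array(uv)/2.6+[110-.3,-.3],z)[:,:2]
S=P(c,[(250,208),(436,161),(463,290),(287,336)],.042); print(S.round(4),"ctr",S.mean(0).round(4))
print([np.linalg.norm(S[i]-S[(i+1)%4]).round(4) for i in range(4)])
d=(S[0]+S[1]-S[2]-S[3]); sy=np.arctan2(d[1],d[0]); d2=S[0]+S[3]-S[1]-S[2]; print("scan yaw",sy,np.arctan2(d2[1],d2[0])-np.pi/2)
ctr=S.mean(0); ring=ctr-.085*np.array([np.cos(sy),np.sin(sy)]); print("ring from scanner",ring.round(4))
# ring by circle fit outer
for nm,cc,pts in [("scanview",c,[(326,440),(345,385),(409,354),(463,374),(488,415),(345,487)]),("canview",k,[(271,247),(289,190),(358,153),(420,178),(446,218),(290,302)])]:
    Q=P(cc,pts,0); A=np.c_[2*Q,np.ones(len(Q))]; s=np.linalg.lstsq(A,(Q**2).sum(1),rcond=None)[0]; print(nm,"ring",s[:2].round(4),"r",np.sqrt(s[2]+s[0]**2+s[1]**2).round(4))
# canister
Q=P(k,[(426,333),(476,283),(527,334),(476,385)],.075); print("cap",Q.mean(0).round(4),np.linalg.norm(Q[0]-Q[2]),np.linalg.norm(Q[1]-Q[3]))
Q=P(k,[(551,318),(520,380),(472,402),(430,385),(400,360),(525,255)],.045); A=np.c_[2*Q,np.ones(len(Q))]; s=np.linalg.lstsq(A,(Q**2).sum(1),rcond=None)[0]; print("shoulder",s[:2].round(4),np.sqrt(s[2]+s[0]**2+s[1]**2).round(4)); 
st=P(k,[(407,299)],.0455)[0]; v=st-s[:2]; print("label yaw via stripe",np.arctan2(v[1],v[0]),np.linalg.norm(v))
pl=P(k,[(408,250),(383,330)],.039); v=pl[1]-pl[0]; print("plate edge",np.linalg.norm(v),np.arctan2(v[1],v[0]),"normal", np.arctan2(v[1],v[0])+np.pi/2,np.arctan2(v[1],v[0])-np.pi/2); v=pl.mean(0)-s[:2]; print(np.arctan2(v[1],v[0]),np.linalg.norm(v))
```

```text
[[ 0.7337 -0.1242]
 [ 0.75   -0.1904]
 [ 0.7047 -0.201 ]
 [ 0.6875 -0.136 ]] ctr [ 0.719  -0.1629]
[np.float64(0.0682), np.float64(0.0464), np.float64(0.0672), np.float64(0.0477)]
scan yaw 0.24085993167583672 0.24946619336409892
ring from scanner [ 0.6364 -0.1832]
scanview ring [ 0.6362 -0.182 ] r 0.036
canview ring [ 0.636  -0.1821] r 0.0367
cap [ 0.6137 -0.2238] 0.03384004758265598 0.034377512192186585
shoulder [ 0.6137 -0.2244] 0.0298
label yaw via stripe 1.2605935036260472 0.02469683517667314
plate edge 0.03082240447721504 2.839299354306526 normal 4.4100956811014225 1.2685030275116294
1.232050561780179 0.02946478776200084
```

Run:
```python
from h import *
a=1.0; b=a+.245-1.262; x,y=.6137,-.2241; rx,ry=.6361,-.1822; z=.063
ctrl.move_ptp([x,y,.15],down(a)); ctrl.move_straight([x,y,z],feed=.1); print(F())
ctrl.grab(60); o=ctrl.get_obs(); print(o["opening"],F(),o["ee_pos"])
ctrl.move_straight([x,y,.10],feed=.1); print(F(),ctrl.get_obs()["opening"])
ctrl.move_ptp([rx,ry,.10],down(b)); print(F(),ctrl.get_obs()["opening"],ctrl.get_obs()["ee_pos"])
for zz in (.072,.067,.0645,z):
    ctrl.move_straight([rx,ry,zz],attitude=down(b),feed=.03); f=F(); print(zz,f)
    if f[2]>6: break
print(ctrl.get_obs()["opening"],ctrl.get_obs()["clock"]); cap("side","cs1")
```

```text
[ 0.3 -0.4  0.1]
0.3744695532231497 [-1.3 -0.   4.5] [ 0.61379789 -0.22407308  0.0635574 ]
[-0.7  0.2 -1.4] 0.3764465316033334
[ 0.1 -0.9 -1.2] 0.37606858272287386 [ 0.63537204 -0.18239118  0.09929227]
0.072 [ 0.1 -0.7 -1.4]
0.067 [ 0.7  0.5 -2.2]
0.0645 [-0.8 -0.2 -1.5]
0.063 [-0.8  0.6  2.5]
0.3805760634211565 80.2417
```

Run:
```python
from h import *
ctrl.open(); e=ctrl.get_obs()["ee_pos"]; print(F(),e)
ctrl.move_straight([e[0],e[1],.16],feed=.12)
ctrl.move_ptp([0.60,-0.18,0.24],down(0)); c=cap("wrist"); np.save("cc.npy",c,allow_pickle=True); crop(c,110,0,410,230,2.6,"can3")
c=cap("side"); crop(c,170,80,390,280,3,"side3")
```

```text
[-0.7 -0.2  0.3] [ 0.63609346 -0.1822034   0.06293109]
```

View pics/can3.png

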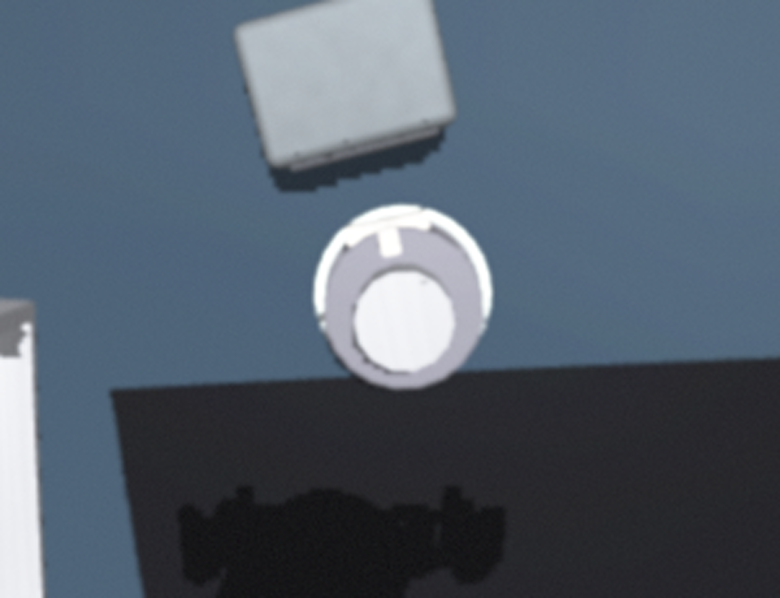

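View pics/side3.png

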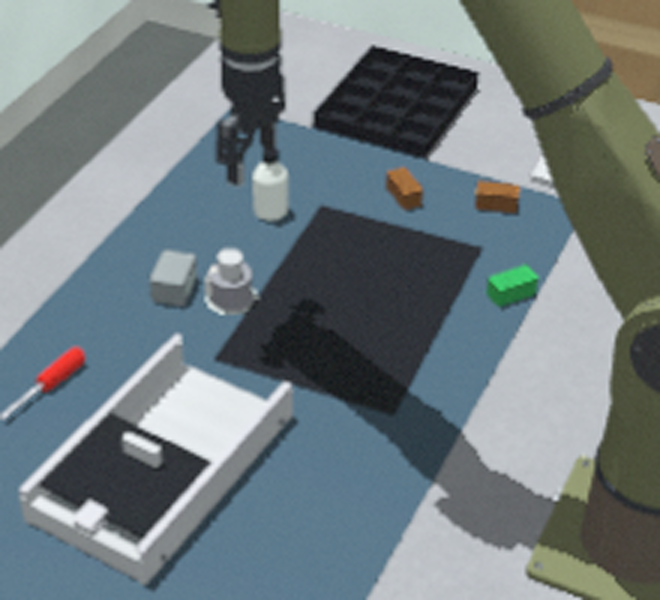

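Run:
```python
from h import *
k=np.load("cc.npy",allow_pickle=True).item()
P=lambda c,uv,z:p2w(c,np.array(uv)/2.6+[110-.3,-.3],z)[:,:2]
Q=P(k,[(355,320),(405,269),(456,320),(405,373)],.075); cap_=Q.mean(0); print("cap",cap_.round(4))
st=P(k,[(389,243)],.0455)[0]; v=st-cap_; print("label yaw",np.arctan2(v[1],v[0]).round(3),np.linalg.norm(v).round(4))
pts=[(314,293),(330,240),(402,205),(462,232),(489,275)]
Q=P(k,pts,0);A=np.c_[2*Q,np.ones(len(Q))]; s=np.linalg.lstsq(A,(Q**2).sum(1),rcond=None)[0]; print("ring",s[:2].round(4),np.sqrt(s[2]+s[0]**2+s[1]**2).round(4),"off",np.linalg.norm(cap_-s[:2]).round(4))
S=P(k,[(270,167),(456,119)],.042); d=S[0]-S[1]; print("scan yaw",np.arctan2(d[1],d[0])-np.pi/2)
ctrl.move_ptp([0.42,-.05,.30],down(0))
c=cap("top"); crop(c,150,95,440,270,2.7,"fin"); print(ctrl.get_obs()["clock"])
```

```text
cap [ 0.6373 -0.1828]
label yaw 0.237 0.024
ring [ 0.6356 -0.1819] 0.0367 off 0.0019
scan yaw 0.24005578108868963
83.325
```

View pics/fin.png

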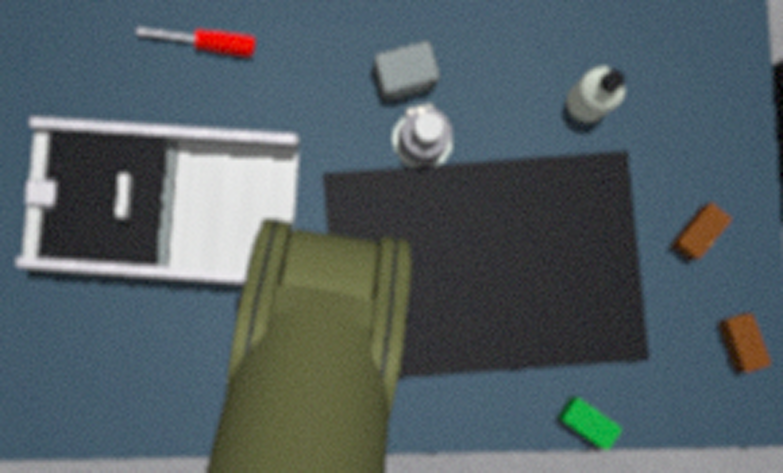

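```bash
python3 -c "
from cell import ctrl
ctrl.job_done()"
```

```text
the job is handed in; nothing more can be done
```

The job is handed in at about 83 s of robot time, with every step done. No verdict was reported.

- **Cover open:** I slid it back until the push force rose at its stop.
- **Modules:** There were four, and each is in its own pocket. The last picture before closing put them within about 1.6 mm of the pocket centres. Their size in that picture matched a top height of 38 mm, so they are down on the floor.
- **Contact while releasing:** At the two pockets nearest the cover, the opening fingers pressed the open cover against its stop with about 14–16 N. That pushed the arm about 10 mm aside and disturbed nothing.
- **Cover shut:** The force rose to about 8 N, dropped at the click, and the cover stopped at 0.1527 m. The picture shows the tab over the ledge. I judged the click from force, travel and that picture, since the tab's angle can't be read directly.
- **Canister:** It was knocked aside during the run, so I measured it again before moving it. It now stands upright about 2 mm from the ring's centre. Its label faces 0.237 rad against 0.240 rad for the scanner.
- **Bystanders:** The bottle and screwdriver look unmoved, and I never worked near the parts box. The arm was clear of everything at hand-in.

Two checks differed slightly but stayed within tolerance. The carrier's angle read between −0.088 and −0.10 rad in different views (I used −0.092). Where the ring should be, worked out from the scanner, was about 1 mm from where I saw it.

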